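# Hook out the blank tray and fan the blanks

## Robot

A 6-joint arm with a two-finger parallel gripper is mounted at the origin on the work surface. World frame = base frame: x ahead of the robot, y to its left, z up, the work surface at z = 0. Lengths are in m, angles in rad, forces in N, time in s.
With the tool pointing down it reaches from about 0.225 to 0.875 m from the base axis. Payload 3.4 kg.
Tool frame: the origin (TCP) lies between the finger pads; the fingertips stand 17 mm ahead of it and the grasp point (between the pads) lies 2 mm behind it; y points along the fingers, z is the direction in which the jaws open and shut, and the axes are right-handed (so a half turn about y gives the same grasp; the last joint's range is limited). The gripper opens to 85 mm and grips with 20 to 120 N. Pads are 22 mm wide; open, the fingers measure 114 mm over their backs; the gripper's body (76 mm by 85 mm) begins 54 mm behind the grasp point. The pads swing forward as they close: fully open they stand 13 mm farther back than shut.
Start: joints at [1.214, 0.276, 1.505, -0, 1.361, -0.121], TCP at [0.134, 0.559, 0.248] pointing down, gripper open.
Joint ranges: [-2.89, 2.89], [-0.75, 2.08], [0.22, 2.7], [-1.18, 4.32], [0.11, 2.71], [-2.7, 2.7]. Speed limits (rad/s): [2.57, 2.57, 3.14, 3.14, 3.14, 3.14].

## Interface

Orientations are given as a unit quaternion [w, x, y, z].
In Python, from rig import manip, get_image, camera_model, sign_off, spot_in, silhouettes, spot_point gives the robot as it stands.
- The arm moves only by the tool jog_arm, never from a script. Its argument "targets" is a list of rows, each a list of 3 entries, a list of its own where there are three numbers: the finger opening in m, from 0 to 0.0854, then the shift along the world's x, y, z in m, then the turn about the world's z in rad. In form: [[claw, [x, y, z], spin], ...]. A call has 1 to 10 rows; each row shifts and turns the commanded pose from where the row before left it; what a row does not reach is not made up. A row lasts 1/8 s, in which the tool goes at most 62.5 mm and 10.7 degrees, less where a joint would pass 70% of its speed; a pose out of reach is approached as far as the arm can. A call with a gripper value outside its range is refused whole. The fingers move at their own pace and stop on an object; "force" is the grip in N (left out, the last holds). Time passes only in rows, so rows that do not move let the fingers close. It gives the time, the measured TCP pose, the force and the opening at its end, in the units of the state.
- manip.get_state(): the state, without advancing time (a new reading comes with each control period).
- get_image(name): name is "scene" or "top" or "wrist"; returns (picture, depth): 480x640x3 uint8, red, green, blue; 480x640 float32, m along the optical axis (not along the pixel's ray), 0 where there is no reading.
- camera_model(name): a dict with "mtx" (3x3 intrinsics, pixels), "distortion" ([k1, k2, p1, p2, k3] as OpenCV has them; the pictures are not rectified), "world_from_camera" (4x4, takes a point from camera to world coordinates). Camera axes: x right, y up, looking along -z (the intrinsics and any distortion apply to the point x, -y, -z); pixel columns grow to the right and rows downward; lengths in m; the calibration is good to about 2 mm. A picture is of the moment at which its call begins: read the wrist's pose just before it. camera_model takes no time and is no camera call; for the wrist camera it gives the pose at the moment of the call.
- sign_off(): hands the job in, once; it reports no verdict.
Trained networks look in the newest picture that a camera, given by its name, has taken for a name from the list of things; names that differ only in an ending like _2 or _b are one class to them, and where a whole thing is asked for, a point or a joint stands for the part that bears it (a point fixed in the world has none). Each returns a list of dicts, best first, with "score" (0 to 1); they miss things now and then, are a little off and sometimes report something else, mostly with a low value. They report only what shows in the picture. A call takes as long as a camera call. They do not tell look-alikes from the thing itself.
- spot_in(name, camera): "position" ([column, row] in pixels, amid what is visible of it).
- silhouettes(name, camera): "mask" (480x640 bool, what is visible of it) and "position" ([column, row] in pixels, amid what is visible of it).
- spot_point(name, camera): "position" ([column, row] in pixels: a listed point, or the origin of a listed thing).
The state is a dict: "clock": time; "qpos": joint angles; "qd": joint speeds; "effort": joint torques, N m; "position": TCP position; "ee_rot": TCP orientation; "contact_force": force on the tool from outside, world axes, zero at the start; "moment": the same for the moment, N m; "width": finger opening in m.
Only numpy, scipy, OpenCV 4.12 (cv2) and the standard library are available. Lean on these libraries where they do the work, as an engineer would, in place of code of your own. Each camera call takes 0.05 s, during which the arm holds its last target.

## Task

With the hook from the rubber mat, catch the loop of the steel tray and draw the tray out from under the shelf as far as it goes - do not touch the tray by hand until it is out - then lay the hook back on the mat. After that, push the stack of four blanks into a shingled row along the tray: the bottom blank stays where it is at the loop end, and each blank above ends about 15 mm further towards the shelf than the one beneath it, all square to the tray and overlapping, so that every end shows. Leave the other things on the bench where they are.

Things in the scene. Friction and masses are not known exactly. Their poses are not given: they have to be found in the camera images.
- tray (a joint): how far the steel tray has been drawn out of the rack, m: 0 pushed in (start), 0.15 at its stop. It slides level, straight along minus x of tray_front, on runners with about 4 N of friction, and stays where it is left (pushing blanks over it does not move it).
- tray_front (a point): middle of the tray's front (loop end) face, at bench height; moves with the tray. Own x level along the tray, from loop to shelf, z up. Tray 260 mm long (x 0 to 260), 80 wide, floor 12 mm above the bench, rim 3 mm thick and 18 mm above the bench. The stack starts centred about 80 mm along x, so its loop-side end is about 40 mm from the front face.
- tray_loop (a point): centre of the pull loop in front of the tray: a level U of 6 mm round steel bar, bar centre 24 mm above the bench. Free opening 42 mm across (y of tray_front); along x it is open from 17 mm on the outer side of this point (inside of the outer bar) to 20 mm on the tray's side. This point is 32 mm in front of the tray face and moves with the tray.
- rack: fixed grey low shelf over the tray: board 220 (own x) x 180 mm (own y), underside 75, top 85 mm above the bench, with steel things on it up to 170 mm high; side walls to the bench. Origin on the bench below the middle of the board's front edge, own x pointing into the rack. The pushed-in tray sticks out 75 mm in front of that edge, the drawn-out one 225 mm.
- hook: hand hook: upright wooden handle 100 (own x) x 26 (own y) x 44 mm high with a flat base on which it stands on the mat; from its front (own +x) a 7 mm steel rod runs at 38 mm height to x = 115 mm, where it turns straight down as a prong. Origin at the centre of the handle's underside. About 0.18 kg; balance point 10 to 15 mm ahead of the origin.
- hook_prong (a point): lower end of the hook's downward prong (7 mm thick), 115 mm ahead of the hook's origin along its own x and 6 mm above the level of the handle's underside; the horizontal rod's underside is 28 mm above it.
- mat: fixed black rubber mat, 240 (own x) x 200 (own y) x 3 mm thick, origin at the centre of its underside; its own x points roughly as the hook's does.
- plate1: aluminium blank, 80 (own x) x 60 (own y) x 8 mm thick (own z), about 0.1 kg, sharp flat edges, origin at the centre of its underside, own x along the tray pointing towards the shelf; the bottom one of the stack, lying on the tray floor (underside 12 mm above the bench).
- plate2: aluminium blank, 80 (own x) x 60 (own y) x 8 mm thick (own z), about 0.1 kg, sharp flat edges, origin at the centre of its underside, own x along the tray pointing towards the shelf; second from the bottom (underside 20 mm above the bench).
- plate3: aluminium blank, 80 (own x) x 60 (own y) x 8 mm thick (own z), about 0.1 kg, sharp flat edges, origin at the centre of its underside, own x along the tray pointing towards the shelf; third from the bottom (underside 28 mm above the bench).
- plate4: aluminium blank, 80 (own x) x 60 (own y) x 8 mm thick (own z), about 0.1 kg, sharp flat edges, origin at the centre of its underside, own x along the tray pointing towards the shelf; the top one (underside 36 mm above the bench). A blank pushed at its end carries those above along; those beneath stay.
- vblock: bystander: steel V-block 50 x 50 x 40 mm high beside the tray's path; origin under its centre.
- square: bystander: small steel square lying flat, 14 mm high, legs 75 and 95 mm, beside the tray's path; origin under the thick leg.
- ring_gauge: bystander: steel ring 48 mm across, 16 mm high, lying near the shelf; origin under its centre.
- file: bystander: file 290 mm long with black handle, lying at the far side; origin under the handle's end of the blade.
- hammer: bystander: hammer lying at the far right; origin underneath.
- gauge_block: bystander: steel block 35 x 30 x 20 mm between the robot and the tray; origin under its centre.
Things that resemble listed ones, but are neither listed nor needed, are in the scene too. What is shaped like the hook but orange is not meant.

How it is judged:
By the outcome, as a careful person would: the job done as asked, in the order asked, and still so for the second after the job is handed in, with the robot touching nothing.
It also fails if it takes over 61 s, if anything falls off the work surface, if the arm or the gripper's body presses on something with over 40 N, if the wrist force passes 120 N, or if a joint passes its speed limit or range.

## Working session

There is one attempt and no reset: what is moved stays moved. The work goes in short steps, Python scripts to look and compute and a tool call to move; the robot and the scene stay as the last step left them, time stands still between calls to the robot, and variables do not carry over. Pictures are saved under pics/ and viewed, and the job is handed in when it is done.

Besides the shell and the picture viewer there is one more tool, called after "Call:" as name(argument=value, ...), one argument or row to a line, values as JSON. jog_arm: Moves the arm, as the interface text tells. Its arguments: {"type":"object","properties":{"targets":{"type":"array","items":{"type":"array"}},"force":{"type":"number"}},"required":["targets"]}

```bash
ls; mkdir -p pics; python3 - <<'E'
from rig import manip, get_image, camera_model
import cv2
s=manip.get_state(); print({k:s[k] for k in ['clock','position','ee_rot','width','contact_force']})
for n in ['scene','top']:
    im,d=get_image(n); cv2.imwrite(f'pics/{n}0.png',im[:,:,::-1])
    import numpy as np; np.save(f'pics/{n}0d.npy',d)
    m=camera_model(n); print(n,m['mtx'],m['distortion'],m['world_from_camera'])
E
```

```text
pics
{'clock': 0.0, 'position': array([0.13418554, 0.55859399, 0.24742708]), 'ee_rot': array([-0.70155459,  0.70284299, -0.08330374,  0.08302634]), 'width': 0.08559336380827816, 'contact_force': array([-1.39280431,  0.35154784, -0.30618557])}
scene [[502.28575717   0.         319.07102138]
 [  0.         502.28575717 237.92441987]
 [  0.           0.           1.        ]] [-0.06108864  0.          0.          0.          0.        ] [[ 0.8781772  -0.34476046  0.3315796   0.78297891]
 [ 0.47799349  0.65870097 -0.5810639  -0.60222429]
 [-0.01808395  0.66876996  0.74324943  0.72769446]
 [ 0.          0.          0.          1.        ]]
top [[472.67443025   0.         324.02488655]
 [  0.         472.67443025 237.52287   ]
 [  0.           0.           1.        ]] [-0.10399894  0.          0.          0.          0.        ] [[-0.02136577  0.99391249 -0.10808085  0.39569502]
 [-0.99976347 -0.02080092  0.006351   -0.08137538]
 [ 0.00406415  0.10819098  0.99412182  1.0342759 ]
 [ 0.          0.          0.          1.        ]]
```

View pics/scene0.png

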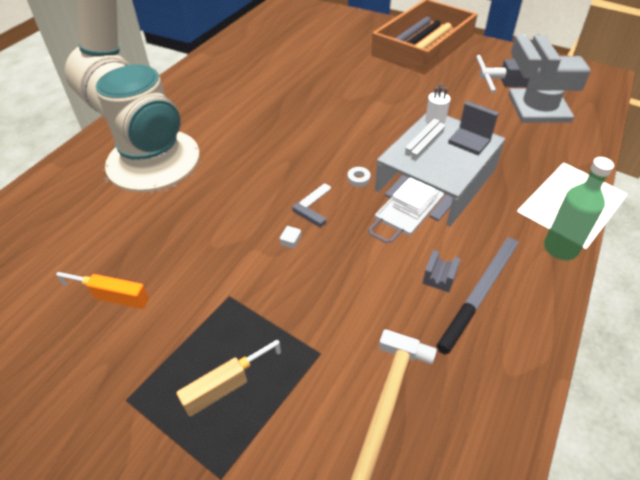

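View pics/top0.png

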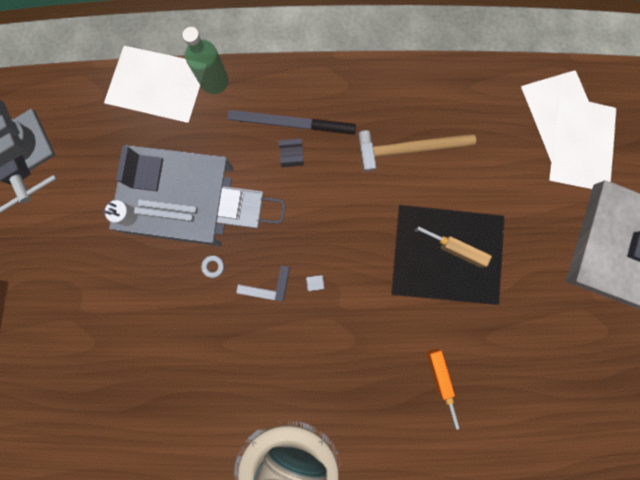

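The scene view shows the wooden hook on the mat at about (225,380), the tray and blanks at (410,205), and the orange decoy at (115,290). In the top view the hook is at (455,245), the prong tip at (418,229), the loop at (275,210) and the tray front edge at column 262.

```bash
cat > h.py <<'E'
import numpy as np, cv2
from rig import manip, get_image, camera_model, spot_in, silhouettes, spot_point
def ray(m,px):
    K=m['mtx'];D=np.array(m['distortion'])
    p=cv2.undistortPoints(np.array(px,float).reshape(-1,1,2),K,D).reshape(-1,2)
    d=np.c_[p[:,0],-p[:,1],-np.ones(len(p))]
    T=np.array(m['world_from_camera']); return T[:3,3], d@T[:3,:3].T
def at_z(m,px,z):
    o,d=ray(m,px); s=(np.asarray(z)-o[2])/d[:,2]; return o+d*np.reshape(s,(-1,1))
def at_depth(m,px,dep):
    o,d=ray(m,px); return o+d*np.reshape(dep,(-1,1))
def proj(m,P):
    T=np.linalg.inv(np.array(m['world_from_camera'])); P=np.asarray(P,float).reshape(-1,3)
    c=P@T[:3,:3].T+T[:3,3]; c=c*[1,-1,-1]
    return cv2.projectPoints(c,np.zeros(3),np.zeros(3),m['mtx'],np.array(m['distortion']))[0].reshape(-1,2)
E
python3 - <<'E'
from h import *
np.set_printoptions(precision=4,suppress=True)
for c in ['top','scene']:
    m=camera_model(c)
    get_image(c)
    for n,z in [('hook_prong',.009),('hook',.003),('tray_loop',.024),('tray_front',0),('plate4',.036),('rack',0),('mat',0)]:
        try:
            for r in spot_point(n,c)[:2]:
                print(c,n,round(r['score'],2),np.array(r['position']),at_z(m,[r['position']],z)[0])
        except Exception as e: print(n,e)
print(manip.get_state()['clock'])
E
```

```text
top hook_prong 0.86 [417. 229.] [ 0.5217 -0.2925  0.009 ]
top hook_prong 0.78 [451.1 420.5] [ 0.1066 -0.3521  0.009 ]
top hook 0.85 [433.1 372.5] [ 0.2096 -0.3173  0.003 ]
top hook 0.64 [463.2 253.9] [ 0.465  -0.3946  0.003 ]
top tray_loop 0.84 [276.5 210. ] [0.5676 0.0138 0.024 ]
top tray_front 0.72 [260.2 212.4] [0.5671 0.0523 0.    ]
top plate4 0.72 [219.6 200.2] [0.5898 0.1354 0.036 ]
top rack 0.6 [226.4 205.4] [0.5846 0.1278 0.    ]
top mat 0.58 [450.8 252.9] [ 0.4681 -0.3677  0.    ]
scene hook_prong 0.94 [277.6 353.1] [ 0.5222 -0.2894  0.009 ]
scene hook_prong 0.58 [ 63.6 289.4] [ 0.1122 -0.3652  0.009 ]
scene hook 0.92 [213.  389.9] [ 0.4654 -0.3885  0.003 ]
scene hook 0.72 [124.6 300.5] [ 0.2249 -0.3274  0.003 ]
scene tray_loop 0.61 [381.4 229.1] [0.5638 0.0231 0.024 ]
scene tray_loop 0.43 [381.7 415.3] [ 0.7127 -0.3114  0.024 ]
scene tray_front 0.57 [392.4 226.3] [0.5726 0.0615 0.    ]
scene tray_front 0.55 [415.1 198.4] [0.5833 0.1577 0.    ]
scene plate4 0.89 [416.2 192.3] [0.5886 0.1378 0.036 ]
scene plate4 0.72 [415.3 192.3] [0.587 0.137 0.036]
scene rack 0.76 [410.5 207.1] [0.5843 0.1289 0.    ]
scene rack 0.71 [413.5 200.4] [0.5825 0.1505 0.    ]
scene mat 0.77 [222.7 375.4] [ 0.4631 -0.3603  0.    ]
scene mat 0.74 [216.5 392.7] [ 0.4717 -0.3888  0.    ]
0.9
```

```bash
python3 - <<'E'
import cv2,numpy as np
a=cv2.imread('pics/top0.png')
b=cv2.resize(a[130:260,100:300],None,fx=4,fy=4,interpolation=cv2.INTER_CUBIC); cv2.imwrite('pics/tz.png',b)
b=cv2.resize(a[195:310,380:520],None,fx=5,fy=5,interpolation=cv2.INTER_CUBIC); cv2.imwrite('pics/tz2.png',b)
E
```

```text
(no output)
```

View pics/tz.png

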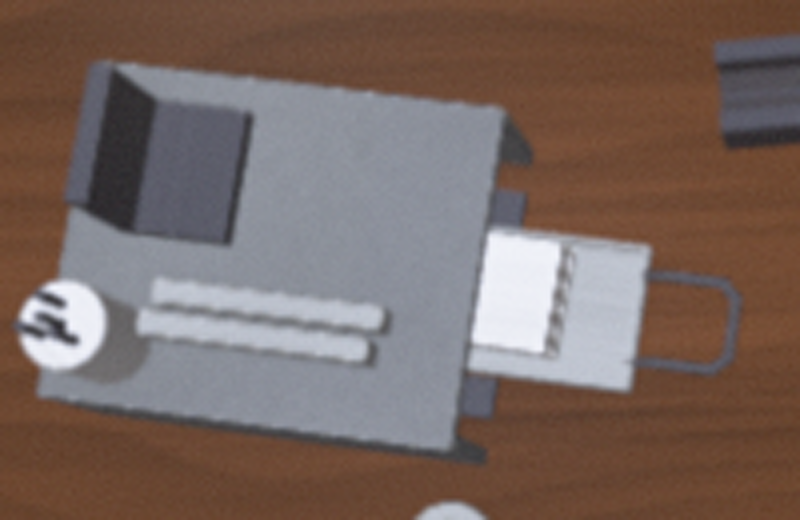

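View pics/tz2.png

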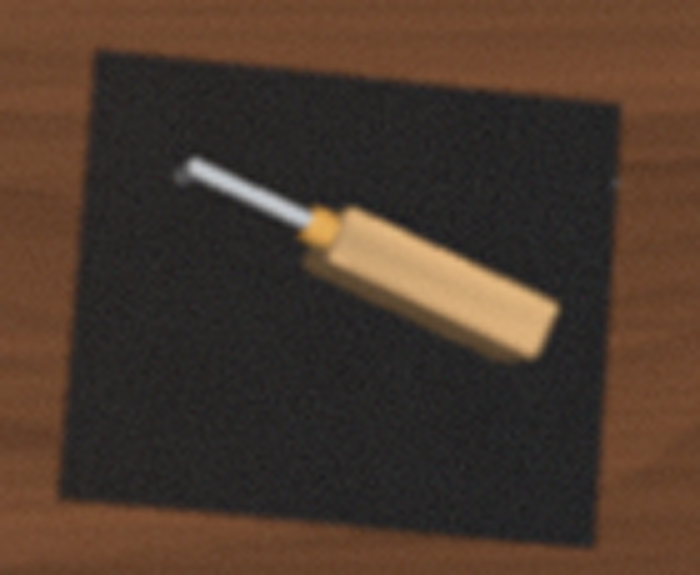

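```bash
python3 - <<'E'
from h import *
np.set_printoptions(precision=4,suppress=True)
m=camera_model('top')
def c(p,f,o): return np.array(p,float)/f+np.array(o)-0.5*(1-1/f)
def sh(n,p,f,o,z):
    P=at_z(m,c(p,f,o),z); print(n,P[:,:2].tolist()); return P
t=(100,130)
P=sh('trayfront',[(650,245),(632,388)],4,t,.018)
L=sh('loop outer outer-edge corners',[(741,292),(733,360)],4,t,.024)
R=sh('rackfront',[(503,106),(452,450)],4,t,.085)
for Q in (P,L,R):
    v=Q[0]-Q[1]; n=np.array([-v[1],v[0]]); print(np.degrees(np.arctan2(n[1],n[0])), np.linalg.norm(v), Q.mean(0))
S=sh('rack side far (top/bottom)',[(503,106),(112,63),(452,450),(40,395)],4,t,.085)
for a,b in((0,1),(2,3)): v=S[b]-S[a];print(np.degrees(np.arctan2(v[1],v[0])),np.linalg.norm(v))
H=sh('handle',[(350,207),(560,305),(535,357),(330,262)],5,(380,195),.047)
print(H.mean(0)); 
for a,b in((1,0),(2,3)): v=H[b]-H[a];print(np.degrees(np.arctan2(v[1],v[0])),np.linalg.norm(v))
sh('prong top',[(196,163)],5,(380,195),.0445)
M=sh('mat',[(95,50),(622,103),(597,545),(60,498)],5,(380,195),.003); print(M.mean(0))
d=np.load('pics/top0d.npy')
for p in [(455,250),(470,252),(240,190),(190,210),(225,203),(275,225)]:
    print(p,at_depth(m,[p],[d[p[1],p[0]]])[0])
E
```

```text
trayfront [[0.6118218240000248, 0.0455473905075747], [0.5330012617272899, 0.05578483330103104]]
loop outer outer-edge corners [[0.5834492447463128, -0.004539688312960269], [0.5462737611754743, 0.00021113984295401123]]
rackfront [[0.6729000938726957, 0.11342121980412981], [0.49424135857891743, 0.13862695117115345]]
82.59968609872206 0.07948261616189653 [0.5724 0.0507 0.018 ]
82.71737964675972 0.037477819398848526 [ 0.5649 -0.0022  0.024 ]
81.96953356648103 0.18042802606723513 [0.5836 0.126  0.085 ]
rack side far (top/bottom) [[0.6729000938726957, 0.11342121980412981], [0.7030851394000981, 0.3226548038321534], [0.49424135857891743, 0.13862695117115345], [0.5271898806460479, 0.3552400400129081]]
81.7908723389597 0.21139969171856274
81.35116524886982 0.21910462195940567
handle [[0.5007081591206808, -0.35390205572260075], [0.4569670019675819, -0.442738425058049], [0.43517917133586026, -0.43060119619416437], [0.47751162758430155, -0.3441470109675589]]
[ 0.4676 -0.3928  0.047 ]
63.78533636735545 0.09902115605160478
63.91123120862826 0.09626194988271536
prong top [[0.521126539349602, -0.289259943466606]]
mat [[0.5778502553848431, -0.255045807219511], [0.5497642542714236, -0.49303780440601125], [0.3534527179764765, -0.4699840849058075], [0.38073801689997305, -0.2322928897276603]]
[ 0.4655 -0.3626  0.003 ]
(455, 250) [ 0.4706 -0.3635  0.0489]
(470, 252) [ 0.4657 -0.396   0.0475]
(240, 190) [0.6157 0.0949 0.0143]
(190, 210) [0.5578 0.1801 0.1055]
(225, 203) [0.5822 0.1223 0.0424]
(275, 225) [0.5379 0.0195 0.0024]
```

```bash
python3 - <<'E'
from h import *
from scipy.spatial.transform import Rotation as R
np.set_printoptions(precision=4,suppress=True)
s=manip.get_state(); q=s['ee_rot']; M=R.from_quat([q[1],q[2],q[3],q[0]]).as_matrix(); print(M, s['qpos'])
w=camera_model('wrist'); print(w['mtx'],w['world_from_camera'], s['position'],s['clock'])
T=np.array(w['world_from_camera']); print('cam in tool', M.T@(T[:3,3]-s['position']), M.T@T[:3,:3])
print('jaw angle',np.degrees(np.arctan2(M[1,2],M[0,2])))
E
```

```text
[[ 0.9723  0.      0.2336]
 [-0.2336  0.0001  0.9723]
 [ 0.     -1.      0.0001]] [ 1.214   0.2759  1.5049 -0.      1.3607 -0.121 ]
[[355.6316   0.     316.7102]
 [  0.     355.6316 243.9977]
 [  0.       0.       1.    ]] [[ 0.2319 -0.9236 -0.3054  0.0566]
 [ 0.9727  0.2205  0.0719  0.5777]
 [ 0.0009 -0.3137  0.9495  0.3749]
 [ 0.      0.      0.      1.    ]] [0.1343 0.5591 0.2483] 0.9
cam in tool [-0.0799 -0.1266 -0.0001] [[-0.0018 -0.9495 -0.3137]
 [-0.0009  0.3137 -0.9495]
 [ 1.     -0.0014 -0.0014]]
jaw angle 76.48880333236896
```

Call:
jog_arm(
  targets=[
    [0.085,[0.0195,-0.055,0],-0.179],
    [0.085,[0.0195,-0.055,0],-0.179],
    [0.085,[0.0195,-0.055,0],-0.179],
    [0.085,[0.0195,-0.055,0],-0.179],
    [0.085,[0.0195,-0.055,0],-0.179],
    [0.085,[0.0195,-0.055,0],-0.179],
    [0.085,[0.0195,-0.055,0],-0.179],
    [0.085,[0.0195,-0.055,0],-0.179],
    [0.085,[0.0195,-0.055,0],-0.179],
    [0.085,[0.0195,-0.055,0],-0.18],
  ],
  force=60,
)

```text
clock: 2.15
position: [0.3297, 0.0073, 0.2488]
ee_rot: [-0.373, 0.371, -0.601, 0.602]
contact_force: [1.3, -0.3, -0.5]
width: 0.0848
```

Call:
jog_arm(
  targets=[
    [0.085,[0.0204,-0.0556,-0.012],0],
    [0.085,[0.0204,-0.0556,-0.012],0],
    [0.085,[0.0204,-0.0556,-0.012],0],
    [0.085,[0.0204,-0.0556,-0.012],0],
    [0.085,[0.0204,-0.0556,-0.012],0],
    [0.085,[0.0204,-0.0556,-0.012],0],
    [0.085,[0.0204,-0.0556,-0.012],0],
  ],
)

```text
clock: 3.02
position: [0.4727, -0.3821, 0.1639]
ee_rot: [-0.374, 0.374, -0.6, 0.6]
contact_force: [0.9, -0.4, 1.1]
width: 0.0853
```

```bash
python3 - <<'E'
from h import *
from scipy.spatial.transform import Rotation as R
np.set_printoptions(precision=4,suppress=True)
s=manip.get_state(); print(s['position'],s['clock'],s['qd']); q=s['ee_rot']
M=R.from_quat([q[1],q[2],q[3],q[0]]).as_matrix();print('jaw angle',np.degrees(np.arctan2(M[1,2],M[0,2])))
m=camera_model('wrist'); im,d=get_image('wrist'); cv2.imwrite('pics/w1.png',im[:,:,::-1]); np.save('pics/w1d.npy',d)
np.save('pics/w1T.npy',m['world_from_camera'])
E
```

```text
[ 0.4727 -0.3821  0.1639] 3.025 [-0.3484  0.6408 -0.7576  0.0052  0.1021 -0.3521]
jaw angle -26.15394650290683
```

View pics/w1.png

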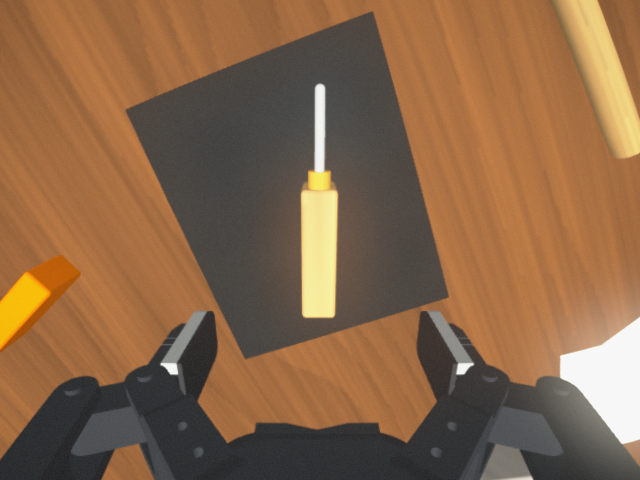

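The wrist view shows the hook upright and parallel to the image columns: handle top corners at about (303,191)–(336,316), prong bend at (320,88). It is well centred between the fingers.

```bash
python3 - <<'E'
from h import *
np.set_printoptions(precision=4,suppress=True)
m=camera_model('wrist'); m['world_from_camera']=np.load('pics/w1T.npy')
print(m['distortion'])
P=at_z(m,[(303,192),(336,192),(336,317),(303,317),(320,88)],.047); print(P)
c=P[:4].mean(0); f=P[:2].mean(0); b=P[2:4].mean(0); v=f-b
print(c,np.degrees(np.arctan2(v[1],v[0])),np.linalg.norm(v),np.linalg.norm(P[0]-P[1]))
E
```

```text
[-0.059  0.     0.     0.     0.   ]
[[ 0.4817 -0.3441  0.047 ]
 [ 0.5021 -0.3541  0.047 ]
 [ 0.4609 -0.4423  0.047 ]
 [ 0.4379 -0.4311  0.047 ]
 [ 0.5214 -0.2891  0.047 ]]
[ 0.4706 -0.3929  0.047 ] 64.0881298461944 0.09738311560036421 0.02273192858437986
```

Call:
jog_arm(
  targets=[
    [0.085,[0.001,0,-0.035],0],
    [0.085,[0.001,0,-0.035],0],
    [0.085,[0,0,-0.03],0],
    [0.085,[0,0,-0.022],0],
    [0.085,[0,0,-0.01],0],
    [0.015,[0,0,0],0],
    [0.015,[0,0,0],0],
    [0.015,[0,0,0],0],
    [0.015,[0,0,0],0],
    [0.015,[0,0,0],0],
  ],
  force=80,
)

```text
clock: 4.32
position: [0.4748, -0.3807, 0.0336]
ee_rot: [-0.374, 0.374, -0.599, 0.601]
contact_force: [-0.3, -0.6, 5.9]
width: 0.0247
```

Call:
jog_arm(
  targets=[
    [0.015,[0,0,0.02],0],
    [0.015,[0,0,0.05],0],
    [0.015,[0.013,0.05,0],0.0523],
    [0.015,[0.013,0.05,0],0.0523],
    [0.015,[0.013,0.05,0],0.0523],
    [0.015,[0.013,0.05,0],0.0523],
    [0.015,[0.013,0.05,0],0.0523],
    [0.015,[0.013,0.049,0],0.0523],
    [0.015,[0,0,0],0],
  ],
)

```text
clock: 5.45
position: [0.5519, -0.0775, 0.1017]
ee_rot: [0.464, -0.464, 0.534, -0.532]
contact_force: [0.2, -0.9, -1.8]
width: 0.0254
```

```bash
cat > snap.py <<'E'
import sys
from h import *
from scipy.spatial.transform import Rotation as R
np.set_printoptions(precision=4,suppress=True)
def snap(cam,name):
    s=manip.get_state(); q=s['ee_rot']
    M=R.from_quat([q[1],q[2],q[3],q[0]]).as_matrix()
    print(s['position'],round(s['clock'],3),'F',s['contact_force'],'w',round(s['width'],4),'jaw angle',np.degrees(np.arctan2(M[1,2],M[0,2])), 'tilt',M[:,1])
    m=camera_model(cam); im,d=get_image(cam); cv2.imwrite(f'pics/{name}.png',im[:,:,::-1]); np.save(f'pics/{name}d.npy',d)
    np.save(f'pics/{name}T.npy',m['world_from_camera'])
if __name__=='__main__': snap(sys.argv[1],sys.argv[2])
E
python3 snap.py wrist w2; python3 snap.py scene s2
```

```text
[ 0.5519 -0.0775  0.1017] 5.45 F [ 0.2223 -0.8831 -1.7803] w 0.0254 jaw angle -7.876495334292356 tilt [-0.0013  0.0015 -1.    ]
[ 0.5517 -0.0794  0.1018] 5.5 F [ 0.3131 -0.8616 -2.152 ] w 0.0249 jaw angle -7.961535893440837 tilt [-0.0015  0.     -1.    ]
```

View pics/w2.png

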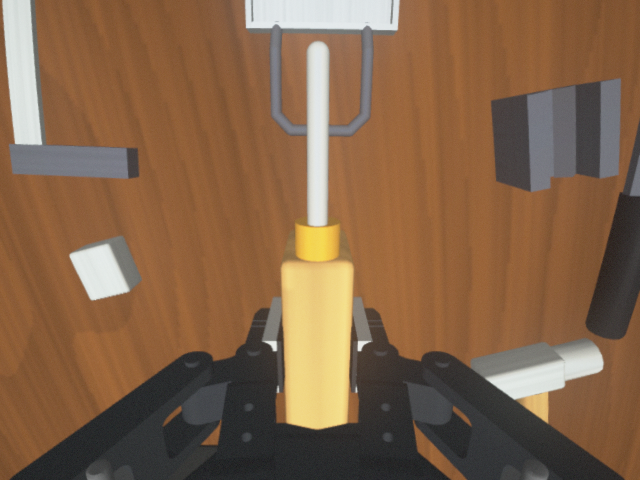

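View pics/s2.png

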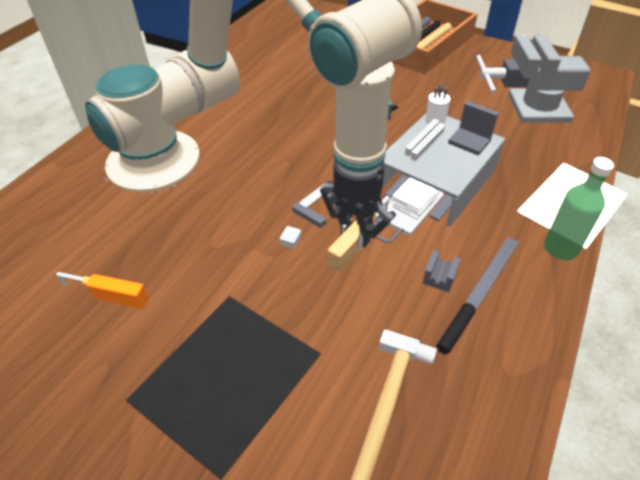

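The wrist view shows the hook firmly held, with the prong bend at (318,48). The loop has its outer bar at row 130 and legs at columns 277 and 367, and the tray front edge is at row 28. The orientation matches the tray.

```bash
python3 - <<'E'
from h import *
np.set_printoptions(precision=4,suppress=True)
m=camera_model('wrist'); m['world_from_camera']=np.load('pics/w2T.npy')
F=at_z(m,[(247,27),(399,27)],.018); print('front',F,F.mean(0),np.linalg.norm(F[0]-F[1]))
v=F[1]-F[0]; print('axis',np.degrees(np.arctan2(v[0],-v[1]))+0, np.degrees(np.arctan2(v[1],v[0]))+90)
L=at_z(m,[(296,130),(348,130),(276,70),(368,70),(277,40),(367,40)],.024); print('loop',L)
v=L[1]-L[0]; print(np.degrees(np.arctan2(v[1],v[0]))+90)
B=at_z(m,[(318,48),(320,130),(318,222)],.1017-.0336+.003+.038); print('bend, at height .109',B)
v=B[0]-B[2]; print(np.degrees(np.arctan2(v[1],v[0])))
E
```

```text
front [[0.5339 0.0585 0.018 ]
 [0.6137 0.0477 0.018 ]] [0.5738 0.0531 0.018 ] 0.08059745353926268
axis 82.26130285976247 82.26130285976247
loop [[ 0.552   0.0025  0.024 ]
 [ 0.5804 -0.0014  0.024 ]
 [ 0.5462  0.0343  0.024 ]
 [ 0.5943  0.0277  0.024 ]
 [ 0.549   0.0486  0.024 ]
 [ 0.5953  0.0423  0.024 ]]
82.25546407228029
bend, at height .109 [[ 0.5672  0.0253  0.1091]
 [ 0.5646  0.0013  0.1091]
 [ 0.5599 -0.0289  0.1091]]
82.28037733900547
```

Call:
jog_arm(
  targets=[
    [0.015,[0.002,-0.001,-0.03],0],
    [0.015,[0,0,-0.028],0],
    [0.015,[0,0,-0.01],0],
    [0.015,[0,0,0],0],
  ],
)

```text
clock: 6.05
position: [0.5536, -0.083, 0.0338]
ee_rot: [0.462, -0.463, 0.535, -0.534]
contact_force: [0.3, 1.4, -2.1]
width: 0.0247
```

```bash
python3 snap.py wrist w3
```

```text
[ 0.5536 -0.083   0.0338] 6.05 F [ 0.2508  1.3559 -2.0891] w 0.0247 jaw angle -8.230548717062831 tilt [-0.0014  0.0002 -1.    ]
```

View pics/w3.png

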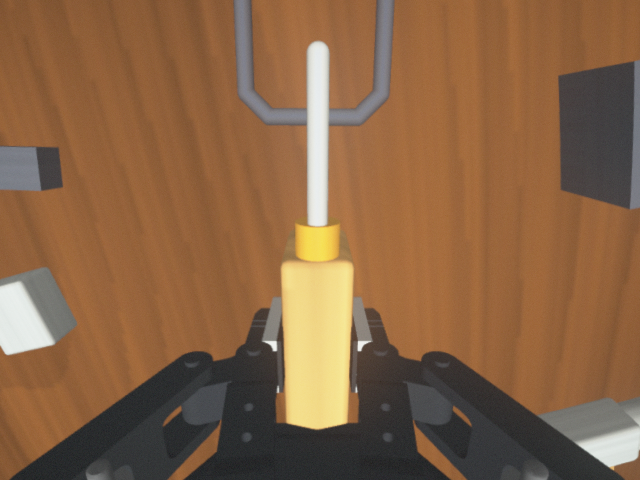

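The prong, with its bend at (318,48), sits inside the loop. The outer bar is at row 116 and the legs are at columns 245 and 385. Force is small, so I'll pull.

Call:
jog_arm(
  targets=[
    [0.015,[-0.0013,-0.0099,0],0],
    [0.015,[-0.002,-0.0149,0],0],
    [0.015,[-0.0027,-0.0198,0],0],
    [0.015,[-0.0027,-0.0198,0],0],
    [0.015,[-0.0027,-0.0198,0],0],
    [0.015,[-0.0027,-0.0198,0],0],
    [0.015,[-0.0027,-0.0198,0],0],
    [0.015,[-0.0013,-0.0099,0],0],
    [0.015,[-0.0007,-0.005,0],0],
    [0.015,[0,0,0],0],
  ],
)

```text
clock: 7.35
position: [0.5353, -0.2212, 0.0345]
ee_rot: [-0.463, 0.463, -0.534, 0.534]
contact_force: [-0.6, 0.8, -2.1]
width: 0.0247
```

```bash
python3 snap.py wrist w4;python3 snap.py top t4
```

```text
[ 0.5353 -0.2212  0.0345] 7.35 F [-0.5604  0.7996 -2.1358] w 0.0247 jaw angle -8.1363186224466 tilt [ 0.0001 -0.0007 -1.    ]
[ 0.5355 -0.2212  0.0346] 7.4 F [-0.8077  0.5596 -2.508 ] w 0.0249 jaw angle -8.121116326057276 tilt [ 0.0005 -0.0011 -1.    ]
```

View pics/w4.png

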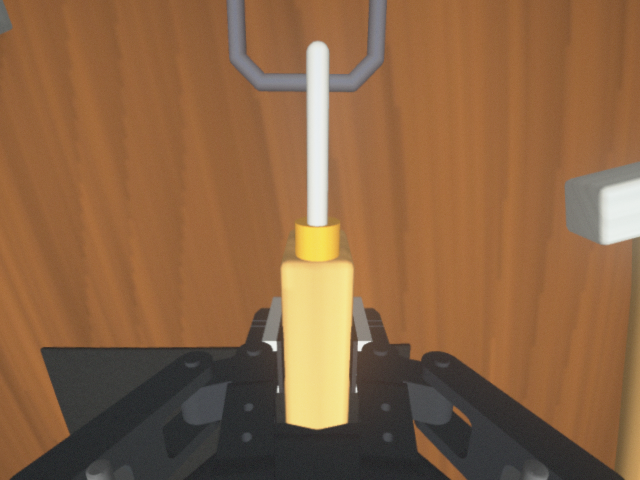

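View pics/t4.png

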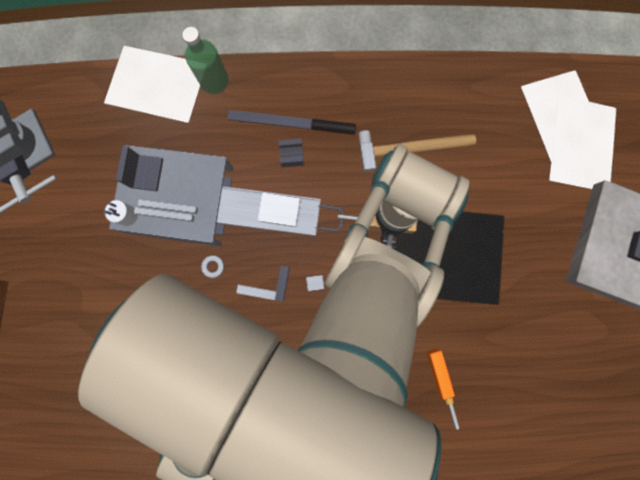

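```bash
python3 - <<'E'
from h import *
np.set_printoptions(precision=4,suppress=True)
m=camera_model('wrist')
u=np.array([.1347,.9909])
for n,r in (('w2',130),('w3',116),('w4',82)):
    m['world_from_camera']=np.load(f'pics/{n}T.npy')
    L=at_z(m,[(318,r)],.024)[0]; print(n,L, L[:2]@u-np.array([.5662,.0006])@u)
E
```

```text
w2 [0.564  0.0008 0.024 ] -4.6472625822427394e-05
w3 [0.5669 0.0006 0.024 ] 7.072421549828012e-05
w4 [ 0.5501 -0.1261  0.024 ] -0.1277601701410857
```

Call:
jog_arm(
  targets=[
    [0.015,[-0.0008,-0.006,0],0],
    [0.015,[-0.0011,-0.0079,0],0],
    [0.015,[-0.0005,-0.004,0],0],
    [0.015,[-0.0003,-0.002,0],0],
    [0.015,[-0.0001,-0.001,0],0],
  ],
)

```text
clock: 8.07
position: [0.5325, -0.2417, 0.0343]
ee_rot: [0.463, -0.463, 0.534, -0.534]
contact_force: [0.0, 4.2, -1.7]
width: 0.025
```

Call:
jog_arm(
  targets=[
    [0.015,[-0.0002,-0.0015,0],0],
  ],
)

```text
clock: 8.2
position: [0.5323, -0.243, 0.0343]
ee_rot: [0.463, -0.463, 0.534, -0.534]
contact_force: [0.2, 3.5, -2.0]
width: 0.0247
```

Call:
jog_arm(
  targets=[
    [0.015,[-0.0002,-0.0015,0],0],
  ],
)

```text
clock: 8.32
position: [0.532, -0.2437, 0.0342]
ee_rot: [0.463, -0.463, 0.535, -0.534]
contact_force: [2.0, 8.1, -2.0]
width: 0.0248
```

Call:
jog_arm(
  targets=[
    [0.015,[-0.0002,-0.0015,0],0],
  ],
)

```text
clock: 8.45
position: [0.5318, -0.2439, 0.0339]
ee_rot: [0.464, -0.462, 0.536, -0.533]
contact_force: [2.6, 11.8, -1.8]
width: 0.0248
```

Call:
jog_arm(
  targets=[
    [0.015,[-0.0001,-0.001,0],0],
  ],
)

```text
clock: 8.57
position: [0.5318, -0.2439, 0.0339]
ee_rot: [0.464, -0.461, 0.537, -0.533]
contact_force: [3.7, 13.8, -0.5]
width: 0.0247
```

```bash
python3 snap.py wrist w5;python3 - <<'E'
from h import *
m=camera_model('wrist')
im=cv2.imread('pics/w5.png'); print(im[70:95,280].mean(1).astype(int), im[70:95,345].mean(1).astype(int))
im=cv2.imread('pics/w4.png'); print(im[70:95,280].mean(1).astype(int), im[70:95,345].mean(1).astype(int))
E
```

```text
[ 0.5318 -0.2439  0.0339] 8.575 F [ 3.6648 13.7737 -0.5367] w 0.0247 jaw angle -8.287440851620143 tilt [-0.0003  0.0061 -1.    ]
[111 111 118 126 133 137 139 140 140 140 139 140 136 133 125 119 113 105
  93  98 108 115 114 115 113] [119 115 117 123 133 133 140 139 144 145 144 141 138 135 132 126 120 110
 103 101 115 118 120 120 119]
[105 108 106 105 114 122 126 130 134 135 137 139 134 136 132 125 122 115
 110 102  93  95 108 108 107] [112 115 113 115 110 120 126 131 135 138 140 138 141 138 137 131 127 125
 115 110 100  94 108 117 118]
```

Force rose to 14 N with no further motion, so the tray is at its stop. Now I'll unhook and return the hook to the mat.

Call:
jog_arm(
  targets=[
    [0.015,[0.0019,0.0139,0],0],
    [0.015,[0,0,0.02],0],
    [0.015,[0,0,0.045],0],
    [0.015,[-0.0199,-0.0489,0],-0.1046],
    [0.015,[-0.0199,-0.0489,0],-0.1046],
    [0.015,[-0.0198,-0.049,0],-0.1046],
    [0.015,[0,0,-0.03],0],
    [0.015,[0,0,-0.025],0],
    [0.015,[0,0,-0.007],0],
    [0.015,[0,0,0],0],
  ],
)

```text
clock: 9.88
position: [0.4743, -0.3805, 0.0374]
ee_rot: [-0.374, 0.374, -0.6, 0.6]
contact_force: [0.4, -0.2, -2.2]
width: 0.0248
```

```bash
python3 snap.py wrist w6;python3 snap.py scene s6
```

```text
[ 0.4743 -0.3805  0.0374] 9.875 F [ 0.3741 -0.2315 -2.1887] w 0.0248 jaw angle -26.095098547864882 tilt [-0.0001 -0.001  -1.    ]
[ 0.4748 -0.3807  0.0381] 9.925 F [ 0.4963 -0.1748 -1.6382] w 0.0246 jaw angle -26.091253100802835 tilt [ 0.0011 -0.0019 -1.    ]
```

View pics/w6.png

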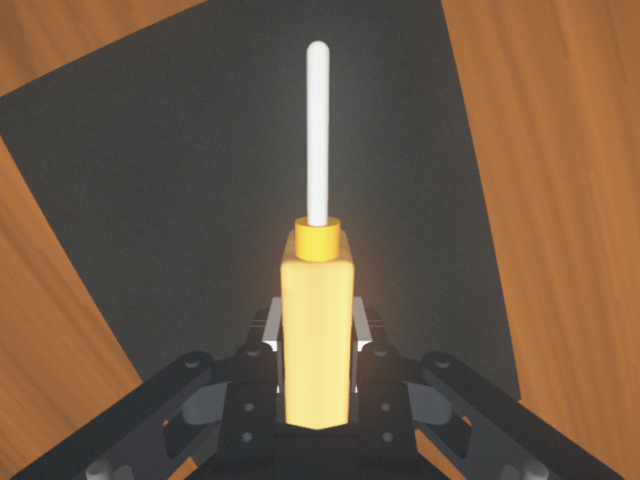

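View pics/s6.png

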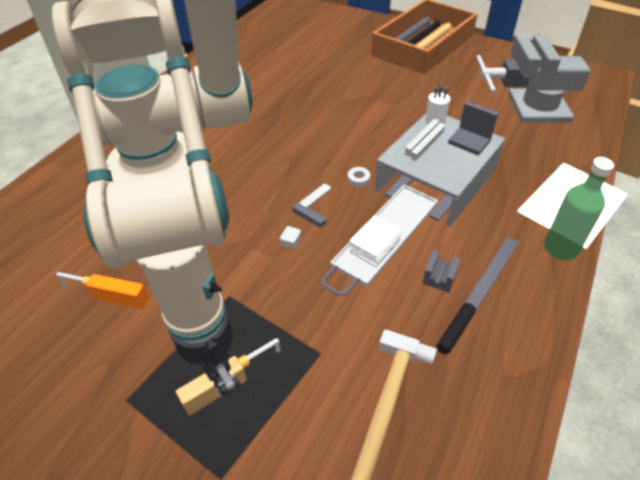

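The hook is over its original spot on the mat, about 4 mm up (wrist bend at (318,48), scene hook at (225,375)). The tray is fully out. I'll lower the rest.

Call:
jog_arm(
  targets=[
    [0.015,[0,0,-0.003],0],
    [0.015,[0,0,-0.001],0],
  ],
)

```text
clock: 10.22
position: [0.4744, -0.3802, 0.0338]
ee_rot: [-0.374, 0.374, -0.6, 0.6]
contact_force: [-0.3, -0.5, -3.2]
width: 0.0249
```

Call:
jog_arm(
  targets=[
    [0.015,[0,0,-0.0007],0],
    [0.015,[0,0,0],0],
  ],
)

```text
clock: 10.48
position: [0.4744, -0.3802, 0.0335]
ee_rot: [-0.374, 0.374, -0.6, 0.6]
contact_force: [-1.6, 2.4, 5.2]
width: 0.0249
```

Call:
jog_arm(
  targets=[
    [0.04,[0,0,0],0],
    [0.06,[0,0,0],0],
    [0.06,[0,0,0],0],
    [0.06,[0,0,0],0],
    [0.06,[0,0,0.02],0],
    [0.06,[0,0,0.05],0],
    [0.06,[0,0,0.05],0],
  ],
)

```text
clock: 11.35
position: [0.4739, -0.3799, 0.1534]
ee_rot: [0.374, -0.374, 0.6, -0.6]
contact_force: [0.0, -0.3, -0.2]
width: 0.0598
```

```bash
python3 snap.py wrist w7;python3 snap.py scene s7; python3 - <<'E'
import cv2
b=cv2.imread('pics/s7.png'); cv2.imwrite('pics/s7z.png',cv2.resize(b[160:320,280:480],None,fx=4,fy=3.7,interpolation=cv2.INTER_CUBIC))
E
```

```text
[ 0.4739 -0.3799  0.1534] 11.35 F [ 0.0086 -0.3468 -0.2468] w 0.0598 jaw angle -26.129066794311257 tilt [-0.0008  0.0008 -1.    ]
[ 0.4769 -0.3828  0.1611] 11.4 F [ 1.3862 -1.6831  3.3488] w 0.0599 jaw angle -26.118778006012832 tilt [ 0.0088 -0.0088 -0.9999]
```

View pics/w7.png

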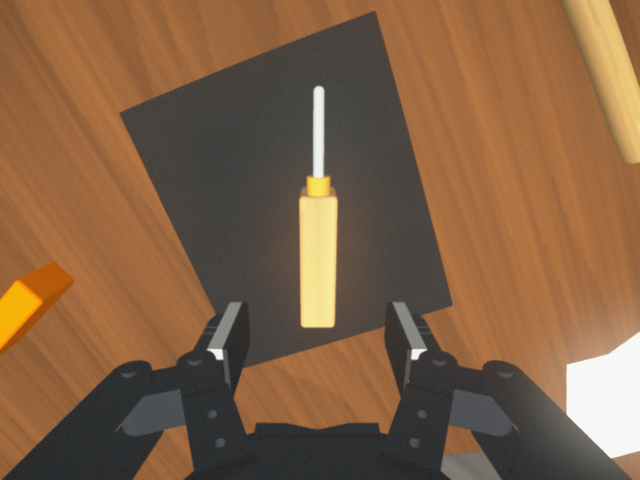

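View pics/s7z.png

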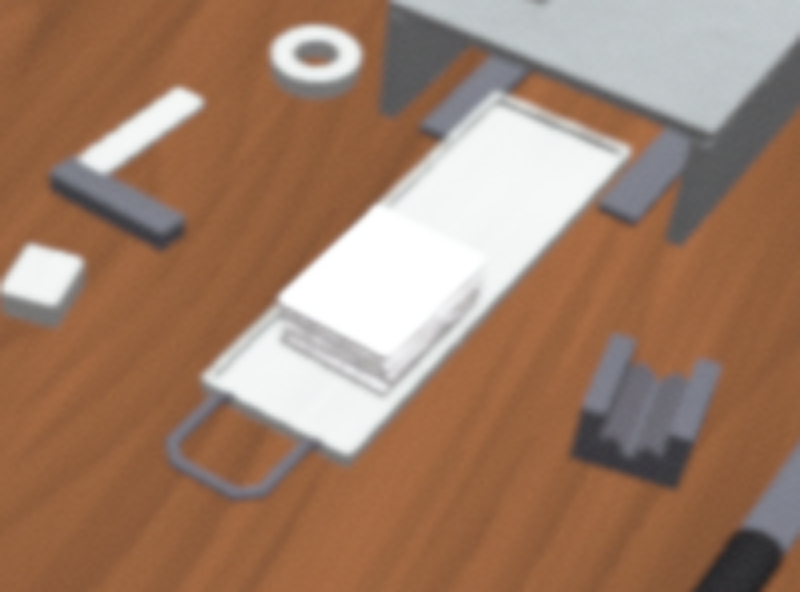

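The hook stands on the mat as before (bend at (318,90), handle (300–336, 195–327)). The scene view shows the tray fully out, with the stack about 40 mm from its front edge. Next I'll do a bench touch to calibrate the fingertip height at a 20 mm opening.

Call:
jog_arm(
  targets=[
    [0.04,[0.0168,0.0489,-0.005],0.0802],
    [0.02,[0.0168,0.0489,-0.015],0.0802],
    [0.02,[0.0168,0.0489,-0.02],0.0802],
    [0.02,[0.0168,0.0489,-0.02],0.0802],
    [0.02,[0,0,-0.03],0],
    [0.02,[0,0,-0.025],0],
    [0.02,[0,0,-0.01],0],
    [0.02,[0,0,0],0],
    [0.02,[0,0,0],0],
  ],
  force=40,
)

```text
clock: 12.58
position: [0.5419, -0.185, 0.0284]
ee_rot: [-0.465, 0.465, -0.532, 0.533]
contact_force: [-0.1, -0.7, 0.9]
width: 0.0199
```

Call:
jog_arm(
  targets=[
    [0.02,[0,0,-0.005],0],
    [0.02,[0,0,-0.003],0],
    [0.02,[0,0,0],0],
  ],
)

```text
clock: 12.95
position: [0.5412, -0.1845, 0.0195]
ee_rot: [0.465, -0.465, 0.533, -0.533]
contact_force: [-0.8, -0.3, -0.1]
width: 0.0202
```

Call:
jog_arm(
  targets=[
    [0.02,[0,0,-0.002],0],
    [0.02,[0,0,0],0],
  ],
)

```text
clock: 13.2
position: [0.5412, -0.1844, 0.0175]
ee_rot: [0.465, -0.465, 0.533, -0.533]
contact_force: [-0.4, 0.3, -0.9]
width: 0.0201
```

Call:
jog_arm(
  targets=[
    [0.02,[0,0,-0.0015],0],
    [0.02,[0,0,0],0],
  ],
)

```text
clock: 13.45
position: [0.5414, -0.1845, 0.0172]
ee_rot: [-0.465, 0.465, -0.532, 0.533]
contact_force: [-1.8, 1.3, 7.4]
width: 0.0202
```

Call:
jog_arm(
  targets=[
    [0.02,[0,0,-0.0015],0],
    [0.02,[0,0,0],0],
  ],
)

```text
clock: 13.7
position: [0.5415, -0.1845, 0.0171]
ee_rot: [-0.465, 0.465, -0.532, 0.533]
contact_force: [-3.7, 1.3, 16.1]
width: 0.0198
```

Call:
jog_arm(
  targets=[
    [0.02,[0,0,-0.0015],0],
    [0.02,[0,0,0],0],
  ],
)

```text
clock: 13.95
position: [0.5415, -0.1845, 0.0171]
ee_rot: [-0.465, 0.465, -0.532, 0.533]
contact_force: [-6.0, 2.1, 27.1]
width: 0.0202
```

Call:
jog_arm(
  targets=[
    [0.02,[0,0,0.02],0],
    [0.02,[0.0027,0.0198,0.06],0],
    [0.02,[0,0,0.05],0],
    [0.02,[0,0,0],0],
  ],
)

```text
clock: 14.45
position: [0.5469, -0.1659, 0.1471]
ee_rot: [-0.467, 0.464, -0.529, 0.536]
contact_force: [0.0, -1.1, -0.4]
width: 0.0197
```

```bash
python3 snap.py wrist w8
```

```text
[ 0.5469 -0.1659  0.1471] 14.45 F [ 0.0397 -1.0763 -0.3946] w 0.0197 jaw angle -7.7110927526368265 tilt [ 0.0094 -0.0042 -0.9999]
```

View pics/w8.png

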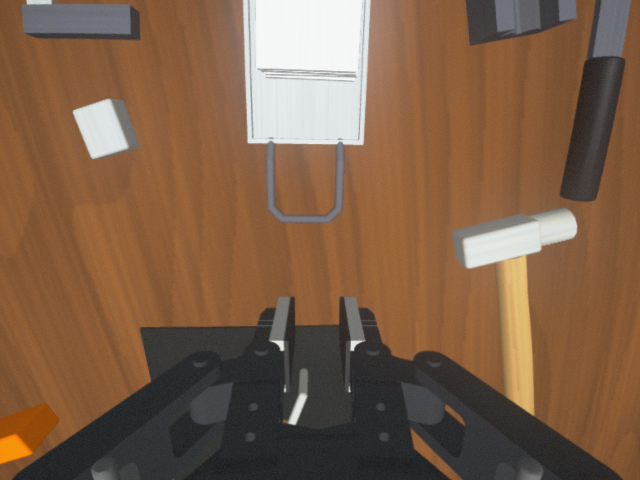

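```bash
python3 - <<'E'
import cv2,numpy as np
b=cv2.imread('pics/w8.png')[50:100,240:370]
b=cv2.convertScaleAbs(b,alpha=2.2,beta=-300)
cv2.imwrite('pics/w8z.png',cv2.resize(b,None,fx=6,fy=10,interpolation=cv2.INTER_CUBIC))
E
```

```text
(no output)
```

View pics/w8z.png

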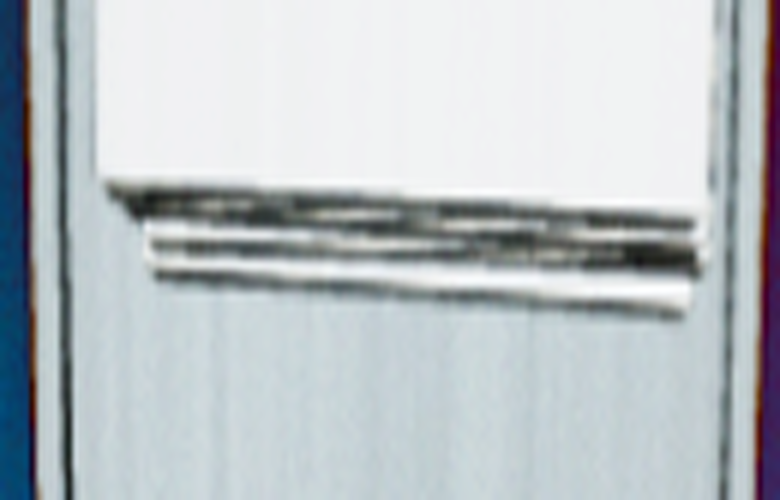

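Call:
jog_arm(
  targets=[
    [0.02,[0.0034,0.0248,-0.03],0],
    [0.02,[0,0,-0.015],0],
    [0.02,[0,0,0],0],
  ],
)

```text
clock: 14.88
position: [0.5458, -0.1399, 0.095]
ee_rot: [0.464, -0.466, 0.534, -0.531]
contact_force: [0.1, 0.3, 0.9]
width: 0.0201
```

```bash
python3 snap.py wrist w9;  python3 - <<'E'
import cv2,numpy as np
b=cv2.imread('pics/w9.png'); print(b.shape)
g=b[0:180,220:390]
g=cv2.convertScaleAbs(g,alpha=1.8,beta=-210)
cv2.imwrite('pics/w9z.png',cv2.resize(g,None,fx=4.4,fy=3.3,interpolation=cv2.INTER_CUBIC))
E
```

```text
[ 0.5458 -0.1399  0.095 ] 14.875 F [0.0984 0.3481 0.9205] w 0.0201 jaw angle -7.726839044123077 tilt [-0.0049  0.0014 -1.    ]
(480, 640, 3)
```

View pics/w9z.png

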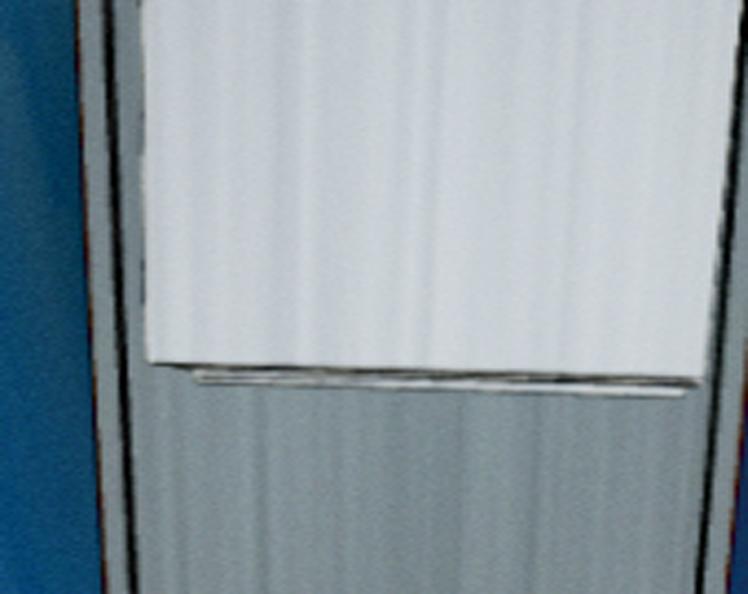

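```bash
cat > tr.py <<'E'
from h import *
th=np.radians(82.26); u=np.array([np.cos(th),np.sin(th)]); v=np.array([-u[1],u[0]])
F=np.array([.5738,.0531])-.15*u
def tray(P): d=np.asarray(P)[...,:2]-F; return np.stack([d@u,d@v],-1)*1000
def world(x,y=0): return F+u*x+v*y
E
python3 - <<'E'
from tr import *
np.set_printoptions(precision=4,suppress=True)
m=camera_model('wrist')
m['world_from_camera']=np.load('pics/w9T.npy')
def c(p): return np.array(p,float)/[4.4,3.3]+[220,0]-.4
def go(n,p,z):
    t=tray(at_z(m,c(p),z)); d=t[0]-t[1]; print(n,t.round(1).tolist(),'len',np.linalg.norm(d).round(1),'yaw deg',np.degrees(np.arctan2(-d[0],d[1])).round(2))
go('p4',[(150,362),(703,377)],.044)
go('p1 z20',[(198,372),(683,387)],.020)
go('p1 z12',[(198,381),(683,394)],.012)
go('p1 z20b',[(198,381),(683,394)],.020)
go('p4 top side L',[(146,0),(150,362)],.044)
go('p4 top side R',[(742,0),(703,377)],.044)
go('rim L',[(78,0),(103,594)],.018)
go('rim R/ inner',[(744,200),(700,594)],.018)
m['world_from_camera']=np.load('pics/w8T.npy')
go2=lambda n,p,z: print(n,tray(at_z(m,p,z)).round(1).tolist())
go2('front8',[(248,143),(363,144.5)],.018)
go2('loop8',[(282,219),(330,219)],.024)
print(tray(manip.get_state()['position']))
E
```

```text
p4 [[43.8, 31.1], [41.9, -28.4]] len 59.5 yaw deg -1.87
p1 z20 [[43.4, 29.4], [41.2, -29.8]] len 59.3 yaw deg -2.13
p1 z12 [[42.2, 30.6], [40.3, -31.1]] len 61.8 yaw deg -1.83
p1 z20b [[42.0, 29.5], [40.1, -29.9]] len 59.4 yaw deg -1.83
p4 top side L [[90.2, 29.6], [43.8, 31.1]] len 46.4 yaw deg -91.87
p4 top side R [[90.3, -30.1], [41.9, -28.4]] len 48.4 yaw deg -92.04
rim L [[98.4, 41.7], [7.0, 43.6]] len 91.4 yaw deg -91.15
rim R/ inner [[69.7, -36.2], [7.2, -34.0]] len 62.6 yaw deg -91.99
front8 [[-0.8, 42.9], [-1.7, -37.1]]
loop8 [[-53.8, 20.2], [-53.8, -14.5]]
[-45.4592   0.6425]
```

```bash
python3 snap.py wrist w10; python3 snap.py top t10; python3 - <<'E'
import cv2
b=cv2.imread('pics/t10.png'); cv2.imwrite('pics/t10z.png',cv2.resize(b[170:260,200:350],None,fx=5,fy=5,interpolation=cv2.INTER_CUBIC))
b=cv2.imread('pics/w10.png'); g=cv2.convertScaleAbs(b[0:240,200:400],alpha=1.6,beta=-160); cv2.imwrite('pics/w10z.png',cv2.resize(g,None,fx=4,fy=2.5,interpolation=cv2.INTER_CUBIC))
E
```

```text
[ 0.5468 -0.1405  0.0962] 14.925 F [ 0.085  -0.0234  0.1223] w 0.0198 jaw angle -7.751409265430666 tilt [-0.0023  0.0004 -1.    ]
[ 0.5475 -0.1408  0.097 ] 14.975 F [ 0.8622 -0.4227  0.8029] w 0.0196 jaw angle -7.765602373876416 tilt [-0.0006 -0.0002 -1.    ]
```

View pics/t10z.png

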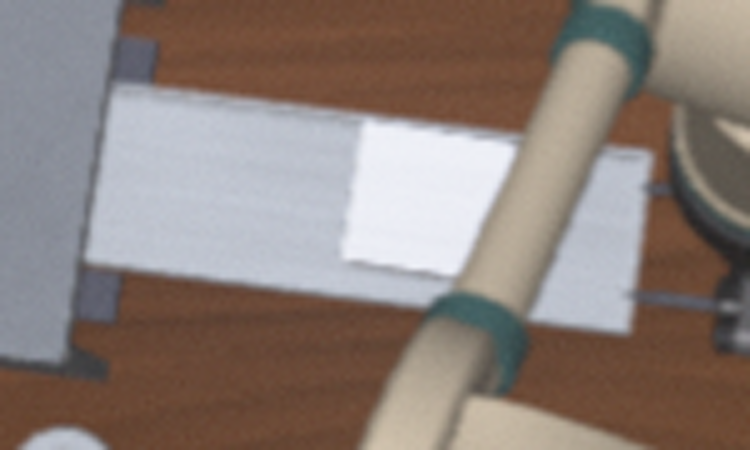

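View pics/w10z.png

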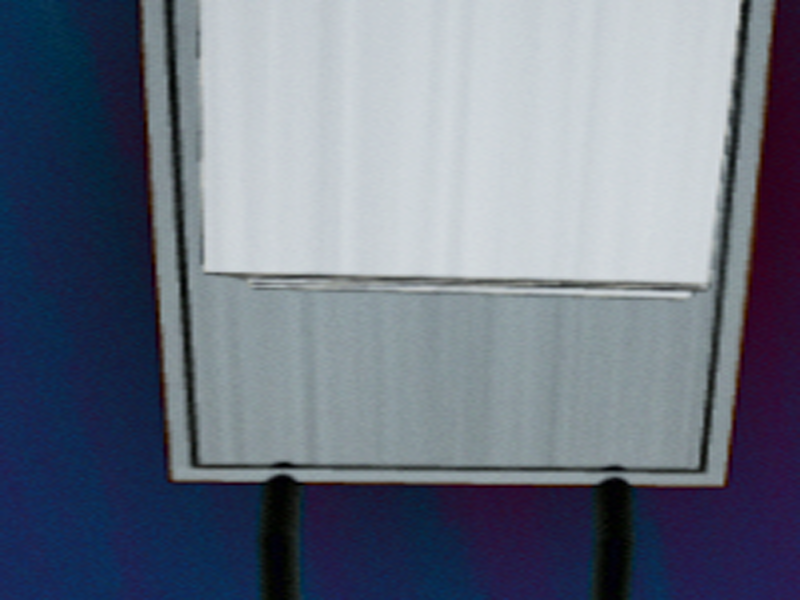

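```bash
python3 - <<'E'
from tr import *
np.set_printoptions(precision=4,suppress=True)
m=camera_model('wrist'); m['world_from_camera']=np.load('pics/w10T.npy')
def c(p): return np.array(p,float)/[4,2.5]+[200,0]-.4
def W(p,z): return at_z(m,c(p),z)
def ang(a): d=a[0]-a[1]; return np.degrees(np.arctan2(d[1],d[0]))
f=W([(727,487),(170,482)],.018); print('front',f.mean(0),ang(f)+90,np.linalg.norm(f[0]-f[1]), tray(f))
l=W([(141,20),(170,482)],.018);r=W([(774,20),(727,487)],.018); print('L,R',ang(l),ang(r))
p=W([(711,288),(204,272)],.044); print('p4',ang(p)+90,tray(p))
pl=W([(201,20),(204,272)],.044);pr=W([(739,20),(711,288)],.044); print('p4 sides',ang(pl),ang(pr))
q=W([(690,297),(252,289)],.012); print('p1 bottom',ang(q)+90,tray(q),np.linalg.norm(q[0]-q[1]))
q=W([(690,291),(252,283)],.02); print('p1 top',ang(q)+90,tray(q),np.linalg.norm(q[0]-q[1]))
m=camera_model('top')
def W(p,z): return at_z(m,np.array(p,float)/5+[200,170]-.4,z)
print('top up,lo',ang(W([(108,85),(650,152)],.018)),ang(W([(85,263),(630,332)],.018)))
f=W([(650,152),(630,332)],.018);print('front',f.mean(0),ang(f)+90,tray(f))
p=W([(362,120),(343,260)],.044);print('p4 back',tray(p),ang(p)+90)
E
```

```text
front [ 0.5504 -0.0966  0.018 ] 81.54078677265717 0.08094744749524924 [[ -2.0162 -37.487 ]
 [ -1.0001  43.454 ]]
L,R 81.40955616077055 81.53366827622564
p4 79.56895625115247 [[ 41.0466 -28.841 ]
 [ 43.8818  31.4782]]
p4 sides 80.17331746213841 80.8691556913313
p1 bottom 80.74959696576607 [[ 40.1364 -31.0345]
 [ 41.7617  30.6058]] 0.061661698890332566
p1 top 80.75080047862203 [[ 41.1906 -29.8227]
 [ 42.7503  29.3753]] 0.059218530589441036
top up,lo 81.5574381699245 81.53603175953468
front [ 0.5489 -0.0966  0.018 ] 82.45294886173802 [[ -1.5316 -35.2436]
 [ -1.7995  44.3332]]
p4 back [[121.9168 -30.1405]
 [122.2838  30.6068]] 81.9138034862116
```

```bash
sed -i 's/82.26/81.55/; s/^F=.*/F=np.array([.5500,-.0966])/' tr.py; python3 - <<'E'
from tr import *
np.set_printoptions(precision=4,suppress=True)
m=camera_model('wrist'); m['world_from_camera']=np.load('pics/w10T.npy')
def c(p): return np.array(p,float)/[4,2.5]+[200,0]-.4
print('front',tray(at_z(m,c([(727,487),(170,482)]),.018)))
print('p4',tray(at_z(m,c([(711,288),(204,272)]),.044)))
print('p1t',tray(at_z(m,c([(690,291),(252,283)]),.02)))
s=manip.get_state()['position']; print(s,tray(s))
for x in (0.017,.02,.03,.04,.05,.1): print(x,world(x,-0.001)-s[:2])
print(u)
# where do fingertips appear: project points at tip level
E
```

```text
front [[  0.0323 -40.9117]
 [  0.0453  40.0358]]
p4 [[ 42.9846 -31.7327]
 [ 45.0721  28.617 ]]
p1t [[ 43.1408 -32.7125]
 [ 43.9667  26.5002]]
[ 0.5478 -0.1409  0.0976] [-44.1642  -4.365 ]
0.017 [0.0057 0.061 ]
0.02 [0.0061 0.064 ]
0.03 [0.0076 0.0739]
0.04 [0.009  0.0837]
0.05 [0.0105 0.0936]
0.1 [0.0179 0.1431]
[0.1469 0.9891]
```

Call:
jog_arm(
  targets=[
    [0.02,[0.0036,0.0319,0],-0.012],
    [0.02,[0.0035,0.0319,0],0],
    [0.02,[0,0,-0.025],0],
    [0.02,[0,0,-0.022],0],
    [0.02,[0,0,-0.009],0],
    [0.02,[0,0,0],0],
    [0.02,[0,0,0],0],
  ],
)

```text
clock: 15.9
position: [0.5553, -0.0768, 0.0424]
ee_rot: [-0.462, 0.461, -0.535, 0.536]
contact_force: [0.1, 0.3, 1.1]
width: 0.0203
```

```bash
python3 snap.py wrist w11; python3 - <<'E'
from tr import *
s=manip.get_state()['position'];print(s,tray(s))
E
```

```text
[ 0.5553 -0.0768  0.0424] 15.9 F [0.076  0.2989 1.1089] w 0.0203 jaw angle -8.454009009756772 tilt [ 0.0019 -0.0005 -1.    ]
[ 0.55531299 -0.07672488  0.04237254] [20.44008408 -2.33473885]
```

View pics/w11.png

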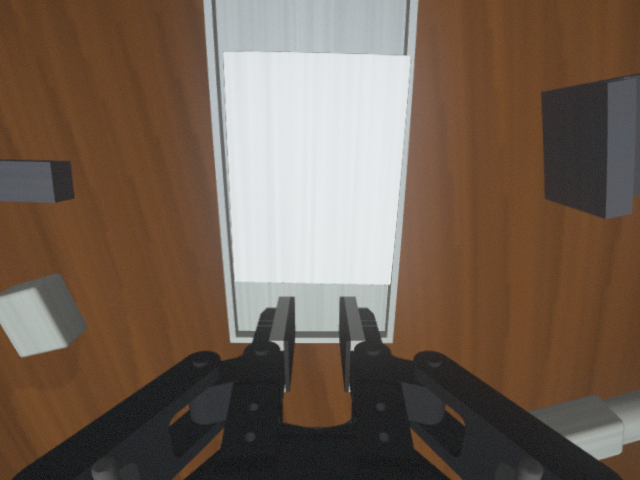

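```bash
python3 - <<'E'
from tr import *
np.set_printoptions(precision=1,suppress=True)
m=camera_model('wrist'); m['world_from_camera']=np.load('pics/w11T.npy')
t=lambda p,z: tray(at_z(m,p,z)).tolist()
print('tips',t([(277,297),(293,297),(341,297),(356,297)],.0252))
print('p4 front',t([(233,283),(391,285)],.044),'back',t([(224,52),(409,56)],.044))
print('front',t([(230,342),(393,342)],.018))
print('rims at r150',t([(217,150),(405,150)],.018))
E
python3 - <<'E'
import cv2
b=cv2.imread('pics/w11.png'); g=cv2.convertScaleAbs(b[260:360,215:415],alpha=1.6,beta=-130); cv2.imwrite('pics/w11z.png',cv2.resize(g,None,fx=4,fy=5,interpolation=cv2.INTER_CUBIC))
E
```

```text
tips [[28.476298484447994, 14.517128207043434], [28.49667953953435, 7.3344772908477145], [28.519715758085656, -14.19164382666254], [28.515206798804627, -20.928421854350347]]
p4 front [[43.88870340030673, 29.0091141293767], [43.124467409824675, -31.934901759199814]] back [[124.40500069538095, 26.53471728204206], [123.32646514135234, -32.72900506091789]]
front [[-0.09804815360033982, 39.661130246613276], [0.021305803172981287, -41.18576279267526]]
rims at r150 [[92.12819296552989, 38.11010131005003], [92.21215615561857, -39.76580123637075]]
```

View pics/w11z.png

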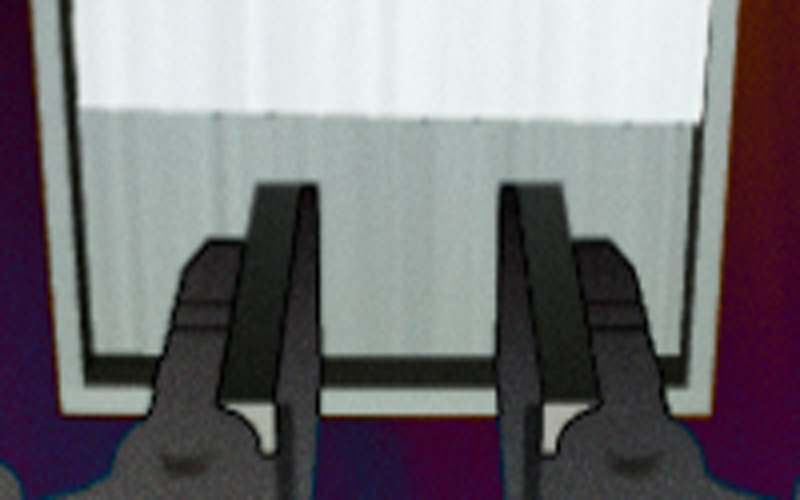

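Call:
jog_arm(
  targets=[
    [0.02,[-0.0006,0.0061,-0.0012],0],
    [0.02,[0.0007,0.0049,0],0],
    [0.02,[0.0006,0.004,0],0],
    [0.02,[0.0006,0.004,0],0],
    [0.02,[0.0006,0.004,0],0],
    [0.02,[0.0004,0.003,0],0],
    [0.02,[0.0002,0.001,0],0],
    [0.02,[0,0,0],0],
  ],
)

```text
clock: 16.95
position: [0.5572, -0.0493, 0.0404]
ee_rot: [-0.462, 0.462, -0.535, 0.536]
contact_force: [-0.4, -2.3, 2.4]
width: 0.0197
```

```bash
python3 snap.py wrist w12; python3 - <<'E'
from tr import *
s=manip.get_state()['position'];print(s,tray(s))
import cv2
b=cv2.imread('pics/w12.png'); g=cv2.convertScaleAbs(b[210:360,215:415],alpha=1.6,beta=-130); cv2.imwrite('pics/w12z.png',cv2.resize(g,None,fx=4,fy=4,interpolation=cv2.INTER_CUBIC))
E
```

```text
[ 0.5572 -0.0493  0.0404] 16.95 F [-0.3773 -2.2801  2.3895] w 0.0197 jaw angle -8.432496361042114 tilt [ 0.0004 -0.     -1.    ]
[ 0.5571943  -0.04930359  0.04031928] [47.8401621  -0.16616834]
```

View pics/w12z.png

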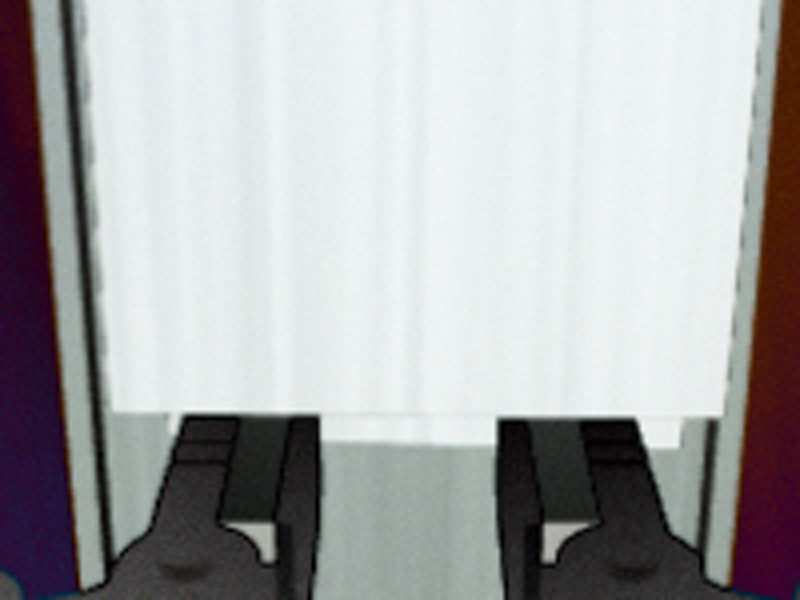

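```bash
python3 - <<'E'
from tr import *
np.set_printoptions(precision=1,suppress=True)
m=camera_model('wrist'); m['world_from_camera']=np.load('pics/w12T.npy')
t=lambda p,z: tray(at_z(m,np.array(p,float)/4+[215,210]-.4,z))
a=t([(112,411),(722,415)],.044);print('p4 front',a)
print('p1 front',t([(322,440),(682,448)],.02),t([(322,440),(682,448)],.012), t([(175,412)],.02))
E
```

```text
p4 front [[ 59.7  27.9]
 [ 59.4 -31.7]]
p1 front [[ 42.5   9.1]
 [ 41.5 -33.3]] [[ 37.9   9.6]
 [ 36.7 -35.1]] [[46.2 26.2]]
```

Call:
jog_arm(
  targets=[
    [0.02,[-0.0004,-0.003,0],0],
    [0.02,[0,0,0.0088],0],
    [0.02,[0,0,0],0],
    [0.02,[0.0004,0.003,0],0],
    [0.02,[0.0006,0.004,0],0],
    [0.02,[0.0006,0.004,0],0],
    [0.02,[0.0006,0.004,0],0],
    [0.02,[0.0003,0.002,0],0],
    [0.02,[0.0001,0.001,0],0],
    [0.02,[0,0,0],0],
  ],
)

```text
clock: 18.25
position: [0.5593, -0.0342, 0.049]
ee_rot: [0.462, -0.462, 0.535, -0.535]
contact_force: [-0.1, -1.7, 1.0]
width: 0.02
```

```bash
python3 snap.py wrist w13; python3 - <<'E'
from tr import *
s=manip.get_state()['position'];print(s,tray(s))
import cv2
b=cv2.imread('pics/w13.png'); g=cv2.convertScaleAbs(b[210:360,215:415],alpha=1.6,beta=-130); cv2.imwrite('pics/w13z.png',cv2.resize(g,None,fx=4,fy=4,interpolation=cv2.INTER_CUBIC))
E
```

```text
[ 0.5593 -0.0342  0.049 ] 18.25 F [-0.0945 -1.6615  0.9922] w 0.02 jaw angle -8.439631688771897 tilt [ 0.0002  0.0002 -1.    ]
[ 0.5592563  -0.03416586  0.04902621] [6.31165667e+01 1.86483615e-02]
```

View pics/w13z.png

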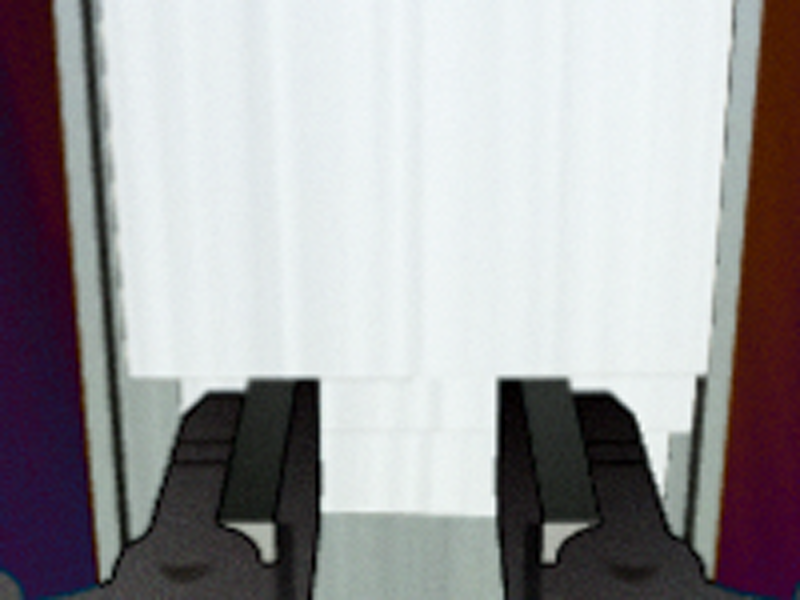

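Call:
jog_arm(
  targets=[
    [0.02,[-0.0004,-0.003,0],0],
    [0.02,[0,0,0.0082],0],
    [0.02,[0,0,0],0],
    [0.02,[0.0004,0.003,0],0],
    [0.02,[0.0006,0.004,0],0],
    [0.02,[0.0006,0.004,0],0],
    [0.02,[0.0006,0.004,0],0],
    [0.02,[0.0003,0.002,0],0],
    [0.02,[0.0001,0.001,0],0],
    [0.02,[0,0,0],0],
  ],
)

```text
clock: 19.55
position: [0.5615, -0.0192, 0.0572]
ee_rot: [0.462, -0.462, 0.535, -0.535]
contact_force: [-0.6, -0.8, 1.5]
width: 0.0199
```

Call:
jog_arm(
  targets=[
    [0.02,[-0.0006,-0.004,0],0],
    [0.02,[-0.0015,-0.01,0.005],0],
    [0.02,[-0.005,-0.035,0.03],0],
    [0.02,[-0.008,-0.052,0.03],0],
    [0.02,[0,-0.01,0.01],0],
    [0.02,[0,0,0],0],
    [0.02,[0,0,0],0],
  ],
)

```text
clock: 20.42
position: [0.5455, -0.1292, 0.1313]
ee_rot: [0.462, -0.462, 0.536, -0.534]
contact_force: [-0.9, 0.5, 0.4]
width: 0.0201
```

```bash
python3 snap.py wrist w14;python3 snap.py scene s14; python3 - <<'E'
from tr import *
s=manip.get_state()['position'];print(s,tray(s))
import cv2
b=cv2.imread('pics/w14.png'); g=cv2.convertScaleAbs(b[0:240,200:400],alpha=1.6,beta=-130); cv2.imwrite('pics/w14z.png',cv2.resize(g,None,fx=4,fy=2.5,interpolation=cv2.INTER_CUBIC))
b=cv2.imread('pics/s14.png'); cv2.imwrite('pics/s14z.png',cv2.resize(b[160:320,280:480],None,fx=4,fy=3.7,interpolation=cv2.INTER_CUBIC))
E
```

```text
[ 0.5455 -0.1292  0.1313] 20.425 F [-0.9319  0.4786  0.3838] w 0.0201 jaw angle -8.412092411682556 tilt [-0.0019  0.0015 -1.    ]
[ 0.5455 -0.129   0.1311] 20.475 F [-0.4646 -0.592  -0.2361] w 0.0198 jaw angle -8.375371513901287 tilt [-0.0022  0.0014 -1.    ]
[ 0.54563685 -0.12892721  0.13113874] [-32.61743245  -0.43457779]
```

View pics/w14z.png

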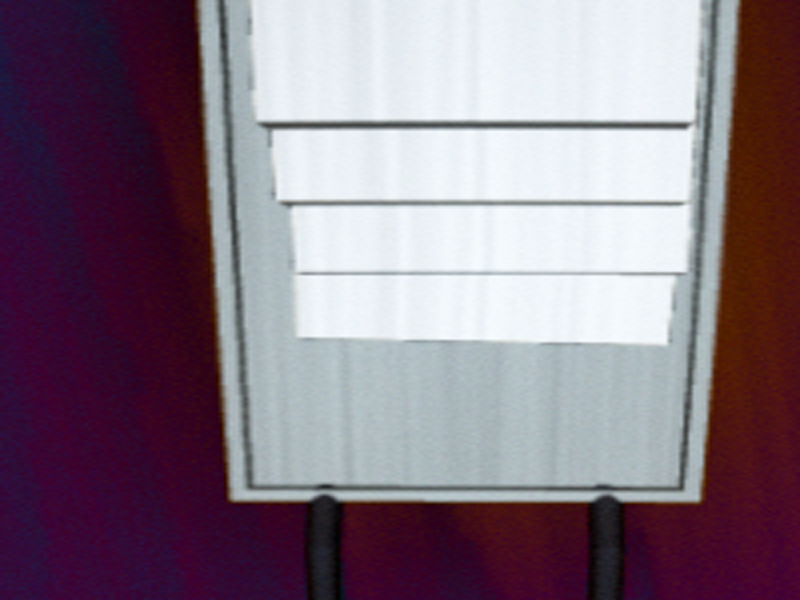

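View pics/s14z.png

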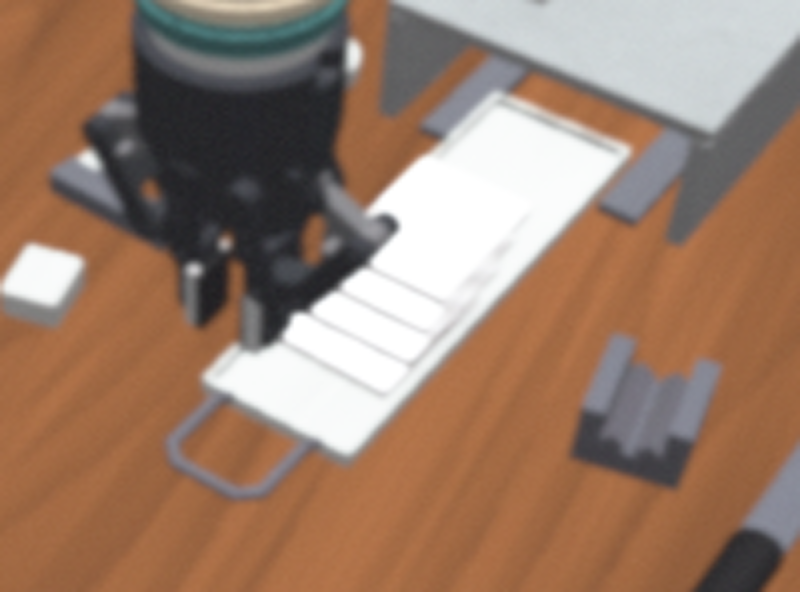

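The close wrist view shows the four steps: front edges at zoom rows 340, 272, 202 and 124, square to the tray, with the tray front at row 500. I'll measure them.

```bash
python3 - <<'E'
from tr import *
np.set_printoptions(precision=1,suppress=True)
m=camera_model('wrist'); m['world_from_camera']=np.load('pics/w14T.npy')
t=lambda p,z: tray(at_z(m,np.array(p,float)/[4,2.5]+[200,0]-.4,z))
for n,p,z in [('front',[(231,501),(700,501)],.018),('p1',[(298,338),(668,345)],.02),('p2',[(296,272),(685,273)],.028),('p3',[(278,201),(687,202)],.036),('p4',[(258,122),(692,123)],.044)]:
    a=t(p,z); d=a[0]-a[1]; print(n,a.tolist(),'mid',a.mean(0),'yaw',np.degrees(np.arctan2(-d[0],d[1])).round(2),np.linalg.norm(d))
m=camera_model('scene')
t=lambda p,z: tray(at_z(m,np.array(p,float)/[4,3.7]+[280,160]-.4,z))
for n,p,z in [('front',[(202,380),(350,460)],.018),('p1',[(387,393)],.02),('p2',[(412,363)],.028),('p3',[(436,332)],.036),('p4',[(455,303)],.044)]:print(n,t(p,z).tolist())
E
```

```text
front [[0.21458833108638872, 39.7854757964352], [0.4507420687924942, -40.44564128479976]] mid [ 0.3 -0.3] yaw 0.17 80.231464630098
p1 [[43.221089136453585, 26.67576244547714], [41.64331134112027, -32.93640264772521]] mid [42.4 -3.1] yaw -1.52 59.63304125961261
p2 [[58.96715242212032, 25.56620189202299], [58.90840860062525, -33.78677504032705]] mid [58.9 -4.1] yaw -0.06 59.35300600280191
p3 [[74.22180668253247, 26.77471761246363], [74.15619901816115, -32.29400752567567]] mid [74.2 -2.8] yaw -0.06 59.06876157336188
p4 [[89.48424459405868, 27.993022154241476], [89.40670989734046, -31.209757099589176]] mid [89.4 -1.6] yaw -0.08 59.20283002532055
front [[0.5295810864063486, 37.774240513115004], [-0.670171817254717, -43.50705114882565]]
p1 [[41.778282919482905, -35.330242096269004]]
p2 [[58.51827776625326, -37.33664612154301]]
p3 [[75.65231761363404, -38.63801115144198]]
p4 [[90.4669687683043, -38.785622456293794]]
```

Call:
jog_arm(
  targets=[
    [0.02,[-0.03,-0.02,0.04],0],
    [0.02,[-0.04,-0.02,0.04],0],
    [0.02,[-0.05,0,0.03],0],
    [0.02,[-0.05,0,0.02],0],
    [0.02,[-0.05,0,0],0],
    [0.02,[0,0,0],0],
    [0.02,[0,0,0],0],
  ],
)

```text
clock: 21.4
position: [0.3268, -0.17, 0.2621]
ee_rot: [-0.462, 0.462, -0.535, 0.535]
contact_force: [1.1, -0.4, -0.5]
width: 0.0198
```

```bash
python3 snap.py top t15;python3 snap.py scene s15; python3 - <<'E'
import cv2
a=cv2.imread('pics/top0.png');b=cv2.imread('pics/t15.png');c=cv2.imread('pics/s7.png');d=cv2.imread('pics/s15.png')
cv2.imwrite('pics/cmp.png',cv2.resize(cv2.vconcat([cv2.hconcat([a,b]),cv2.hconcat([cv2.imread('pics/scene0.png'),d])]),(800,600),interpolation=cv2.INTER_AREA))
E
```

```text
[ 0.3268 -0.17    0.2621] 21.4 F [ 1.065  -0.3595 -0.5026] w 0.0198 jaw angle -8.400957861931472 tilt [ 0.0008  0.0001 -1.    ]
[ 0.3272 -0.1702  0.262 ] 21.45 F [ 0.149   0.0476 -0.6674] w 0.0198 jaw angle -8.374441657945834 tilt [ 0.0005  0.0002 -1.    ]
```

View pics/cmp.png

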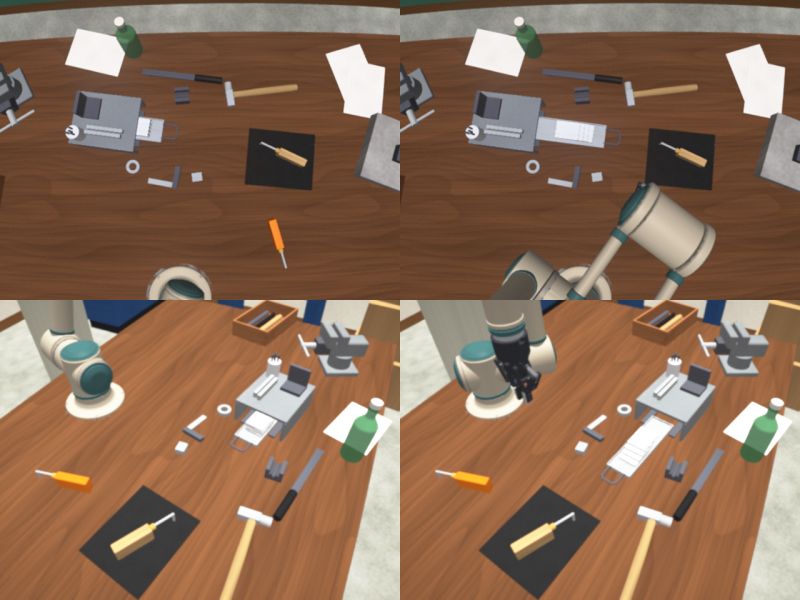

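View pics/s15.png

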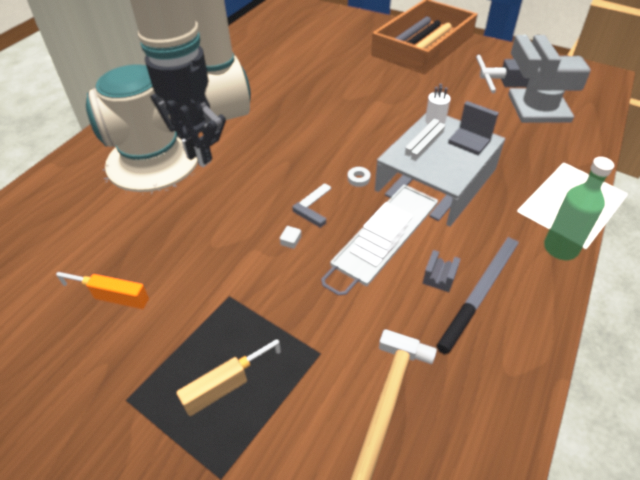

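Before/after views match. The hook is back on the mat at scene (225,375), the tray is out with its loop at (338,282), the shingled row is at (385,235), and all bystanders are where they were. I'm handing in.

```bash
python3 -c "
from rig import sign_off
print(sign_off())"
```

```text
the job is handed in; nothing more can be done
None
```

I drew the tray out with the mat's hook, laid the hook back on the mat where it had been, and pushed the blanks into a shingled row. I then handed the job in, with about 21.5 s of the 61 s used.

- **Tray:** I pulled until the force rose to about 14 N with no further motion. The front measured about 151 mm out, which fits the 150 mm stop within camera accuracy, and it had not moved after the pushes.
- **Blanks:** The front ends measured about 42.4, 58.9, 74.2 and 89.4 mm along the tray, giving steps of about 16.5, 15.3 and 15.2 mm. The scene camera gave steps of about 16.7, 17.1 and 14.8 mm, so the two cameras differ by up to 2 mm.
- **Squareness:** The upper three blanks are square to the tray within about 0.1°. The bottom blank measures about 1.5° off. Earlier pictures, before the pushing, put it between 0.8° and 2°, so I took the tilt as already there and left it.
- **Other things:** In the before/after pictures the bystanders show no visible movement, and the arm was clear of everything at the end.

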